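# Seat the sample pellet and close the shutter

### The job

On the analyser's measuring stage, push the sample pellet (the solid round disc) across the deck with closed fingertips until it drops flat into the round seat, then push the shutter's upright tab to slide the shutter fully closed over it. Do not grip or lift anything; the pellet is brittle, so push it gently, and leave the spacer ring, the vial, the jar and the brass weight where they stand.

Things in the scene. Friction and masses are not known exactly. Their poses are not given: they have to be found in the camera images.
- stage: Fixed measuring stage on the bench: an aluminium block 190 mm (its x) by 270 mm (its y) by 30 mm high with a flat deck on top; origin at the centre of its underside, z up. The round seat is in the middle; the shutter and its two rails (13 mm high above the deck, standing 30 to 41 mm either side of the mid-line, from y = +30 to +130 mm) are on the +y half; the -y half is plain deck. A white housing 42 mm high runs along its +x side, 110 to 170 mm from the middle.
- seat (a point): Centre of the mouth of the round seat, at deck height (30 mm above the bench). The seat is a blind round recess 48 mm in diameter and 9 mm deep with a flat floor lined dark.
- pellet_mid (a point): Centre (half-way up) of the sample pellet: a loose solid disc 40 mm in diameter and 8 mm thick, about 35 g, dark steel rim with a flat grey mineral face. It starts lying flat on the plain (-y) half of the deck, near its front or its back, so its centre is 4 mm above the deck; seated, its top lies 1 mm below the deck.
- tab (a point): Centre of the shutter's upright black tab: 40 mm wide (stage x), 8 mm thick (stage y), 30 mm high, standing on the shutter plate; its centre is 22 mm above the deck. The steel shutter plate is 64 mm (x) by 84 mm (y) by 5 mm, top 7 mm above the deck, and reaches 60 mm from the tab's centre towards the seat and 24 mm the other way.
- shutter (a joint): Travel of the shutter in m: 0 fully open, 0.075 fully closed (its stop). It slides along the stage's -y direction, over the seat, with 1.5 N of friction, and stays where it is left. It starts 0 to 8 mm along.
- spacer: Loose steel spacer ring, 32 mm outside, 18 mm hole, 7 mm high, lying on the plain half of the deck, on the other side of it from the pellet; to be left alone. Origin at the centre of its underside.
- vial: Small capped amber vial, 22 mm in diameter, 34 mm high, standing on the deck in front of the shutter rails; to be left alone. Origin at the centre of its underside.
- jar: White capped jar, 52 mm in diameter, 62 mm high, standing on the bench just beyond the stage's -y end; to be left alone. Origin at the centre of its underside.
- weight: Brass cylinder, 32 mm in diameter, 40 mm high, standing on the bench just beyond the stage's +y end; to be left alone. Origin at the centre of its underside.
Things that resemble listed ones, but are neither listed nor needed, are in the scene too. What is shaped like the part that bears pellet_mid but blue or pink is not meant.

How it is judged:
On the way, in this order (a step that is already met when the one before it is completed fails the run):
1. the pellet lies flat in the seat (horizontal distance between pellet_mid and seat below 0.007 m and z of pellet_mid in the frame of stage between 0.018 and 0.028 m and angle between pellet_mid's own z axis and vertical below 0.1 rad), for 0.2 s.
2. the shutter is closed (value of joint shutter above 0.07 m), for 0.2 s.
At the end, for the whole second after the job is handed in: The pellet lies at rest and flat (within 6 degrees) on the floor of the seat, centre within 7 mm of the seat's centre and 2 mm or more below deck height, and the shutter is within 5 mm of its closed stop (all of step 1 and value of joint shutter above 0.07 m and linear speed of pellet below 0.02 m/s); the robot touches nothing.
It fails at once if the pellet is lifted (more than 12 mm off the deck) (z of pellet_mid in the frame of stage above 0.046 m).
It fails at once if the fingers press the brittle pellet with more than 30 N (contact force between the fingers and pellet above 30 N).
It fails at once if the spacer ring is moved more than 15 mm (distance of spacer from where it was at the start of the episode above 0.015 m).
It fails at once if the vial is moved more than 15 mm or tipped (distance of vial from where it was at the start of the episode above 0.015 m or angle between vial's own z axis and vertical above 0.4 rad).
It fails at once if the jar or the weight is moved more than 20 mm or tipped (distance of any of jar, weight from where it was at the start of the episode above 0.02 m or angle between any of jar, weight's own z axis and vertical above 0.4 rad).
It also fails if it takes over 42 s, if anything falls off the work surface, if the arm or the gripper's body presses on something with over 40 N, if the wrist force passes 120 N, or if a joint passes its speed limit or range.

### The arm

A 6-joint arm with a two-finger parallel gripper is mounted at the origin on the work surface. World frame = base frame: x ahead of the robot, y to its left, z up, the work surface at z = 0. Lengths are in m, angles in rad, forces in N, time in s.
With the tool pointing down it reaches from about 0.25 to 0.775 m from the base axis. Payload 4 kg.
Tool frame: the origin (TCP) lies midway between the tips of the shut fingers; the grasp point (between the pads) lies 19 mm behind it; y points along the fingers, x is the direction in which the jaws open and shut, and the axes are right-handed (so a half turn about y gives the same grasp; the last joint's range is limited). The gripper opens to 94 mm and grips with 3 to 60 N. Pads are 16 mm wide; open, the fingers measure 119 mm over their backs; the gripper's body (75 mm by 177 mm) begins 78 mm behind the grasp point.
Start: joints at [-1.269, 0.087, 1.371, -0, 1.684, -0.103], TCP at [0.217, -0.506, 0.206] pointing down, gripper open.
Joint ranges: [-3.1, 3.1], [-0.76, 2.03], [0.27, 2.55], [-1.08, 4.22], [0.17, 2.65], [-2.57, 2.57]. Speed limits (rad/s): [2.79, 2.79, 3.14, 3.14, 3.14, 3.14].

### API

Orientations are given as [roll, pitch, yaw] about the fixed x, y, z axes, in that order (R = Rz(yaw) Ry(pitch) Rx(roll)).
In Python, from bench import robot gives the robot as it stands.
- The arm moves only by the shell command python3 -m creep 'ROWS'. ROWS is JSON, a list of rows, each a list of 7 numbers: the shift along the tool's x, y, z in mm, then the turn, a rotation vector about the tool's x, y, z in degrees, then the closure in counts, from 0 (fully open) to 255 (shut). A call has 1 to 5 rows; each row is the pose to reach, as a shift and turn from the pose commanded when the call began, along the tool's axes at that moment; what a row does not reach only later rows make up. A row lasts 1/8 s, in which the tool goes at most 62.5 mm and 10.7 degrees, less where a joint would pass 70% of its speed; a pose out of reach is approached as far as the arm can. A call with a gripper value outside its range is refused whole. The fingers move at their own pace and stop on an object; the grip force is fixed at half the most. Time passes only in rows, so rows that repeat a pose let the fingers close. It gives the time, the measured TCP pose, the force and the opening at its end, in the units of the state.
- robot.get_obs(): the state, without advancing time (a new reading comes with each control period).
- robot.snapshot(name): name is "side" or "top" or "wrist"; returns a dict with "color" (480x640x3 uint8, blue, green, red), "fx", "fy", "cx", "cy" (pixels), "world_from_camera" (4x4, takes a point from camera to world coordinates); the wrist camera has in their place "mount" (4x4, takes a point from camera to tool coordinates, whose origin is the TCP and whose axes are the tool frame's). Camera axes: x right, y down, z forward; pixel columns grow to the right and rows downward; lengths in m; the calibration is good to about 2 mm. A picture is of the moment at which its call begins: read the wrist's pose just before it. There is no depth.
- robot.close_job(): hands the job in, once; it reports no verdict.
Trained networks look in the newest picture that a camera, given by its name, has taken for a name from the list of things; names that differ only in an ending like _2 or _b are one class to them, and where a whole thing is asked for, a point or a joint stands for the part that bears it (a point fixed in the world has none). Each returns a list of dicts, best first, with "p" (0 to 1); they miss things now and then, are a little off and sometimes report something else, mostly with a low value. They report only what shows in the picture. A call takes as long as a camera call. They do not tell look-alikes from the thing itself.
- robot.spot_in(name, camera): "point" ([x, y, z] in m, in world coordinates, good to about 4 mm: the middle of the surface that is visible of it).
- robot.landmark_of(name, camera): "point" ([x, y, z] in m, in world coordinates, good to about 4 mm: a listed point, or the origin of a listed thing).
The state is a dict: "time": time; "joint_positions": joint angles; "qvel": joint speeds; "joint_torque": joint torques, N m; "tool_pos": TCP position; "ee_rot": TCP orientation; "wrist_force": force on the tool from outside, world axes, zero at the start; "wrist_torque": the same for the moment, N m; "width": finger opening in m.
Only numpy, scipy, OpenCV 4.12 (cv2) and the standard library are available. Lean on these libraries where they do the work, as an engineer would, in place of code of your own. Each camera call takes 0.05 s, during which the arm holds its last target.

## Working session

There is one attempt and no reset: what is moved stays moved. The work goes in short steps, Python scripts to look and compute and a shell command to move; the robot and the scene stay as the last step left them, time stands still between calls to the robot, and variables do not carry over. Pictures are saved under pics/ and viewed, and the job is handed in when it is done.

```bash
mkdir -p pics; ls
python3 - <<'E'
from bench import robot
import cv2,numpy as np
o=robot.get_obs()
for k in o: print(k,np.round(o[k],4))
for c in ["top","side"]:
    s=robot.snapshot(c); cv2.imwrite(f"pics/{c}0.png",s["color"]); print(c,s["fx"],s["cx"],s["cy"],np.round(s["world_from_camera"],3).tolist())
    for n in ["stage","seat","pellet_mid","tab","spacer","vial","jar","weight"]:
        try: print(n,[(round(d["p"],2),np.round(d["point"],3).tolist()) for d in robot.landmark_of(n,c)][:4])
        except Exception as e: print(n,e)
E
```

```text
pics
time 0.0
joint_positions [-1.2691  0.088   1.3722 -0.      1.6836 -0.1031]
qvel [-0.0005 -0.0026 -0.0005  0.0002 -0.0001  0.0017]
joint_torque [ 1.80000e-03 -3.40179e+01 -3.02430e+01  7.21000e-02  3.30000e-02
 -2.00000e-04]
tool_pos [ 0.2164 -0.505   0.2043]
ee_rot [-1.5706  0.0022 -1.166 ]
wrist_force [0.1364 0.7244 0.3191]
wrist_torque [-0.0295 -0.0314 -0.0392]
width 0.094
top 446.95677883246924 322.082795062505 243.45195172506453 [[-0.003, -0.985, 0.17, 0.471], [-0.999, 0.009, 0.033, 0.023], [-0.034, -0.17, -0.985, 0.835], [0.0, 0.0, 0.0, 1.0]]
stage [(0.98, [0.573, 0.065, -0.001]), (0.64, [0.606, 0.157, 0.055])]
seat [(0.65, [0.573, 0.061, 0.029])]
pellet_mid [(0.69, [0.708, -0.187, 0.004]), (0.6, [0.602, -0.005, 0.034]), (0.56, [0.627, -0.172, 0.007]), (0.5, [0.571, 0.061, 0.028])]
tab [(0.59, [0.602, 0.159, 0.054])]
spacer [(0.5, [0.519, 0.002, 0.027])]
vial [(0.55, [0.523, 0.158, 0.03])]
jar [(0.83, [0.498, -0.148, -0.002]), (0.49, [0.519, 0.002, 0.025])]
weight [(0.85, [0.701, 0.24, 0.001])]
side 535.5359926716252 319.24008018447785 242.81363232634084 [[-0.896, -0.237, 0.376, 0.26], [-0.443, 0.525, -0.727, 0.658], [-0.025, -0.818, -0.575, 0.557], [0.0, 0.0, 0.0, 1.0]]
stage [(0.6, [0.577, 0.062, -0.001])]
seat [(0.81, [0.577, 0.06, 0.03]), (0.53, [0.602, 0.161, 0.055]), (0.27, [0.576, 0.064, 0.0])]
pellet_mid [(0.79, [0.625, -0.171, 0.004]), (0.62, [0.706, -0.192, 0.005]), (0.56, [0.598, -0.007, 0.031])]
tab []
spacer [(0.72, [0.526, 0.001, 0.035])]
vial [(0.8, [0.522, 0.155, 0.031])]
jar [(0.64, [0.499, -0.155, 0.001]), (0.19, [0.575, 0.062, 0.03])]
weight [(0.9, [0.7, 0.24, -0.002])]
```

View pics/top0.png

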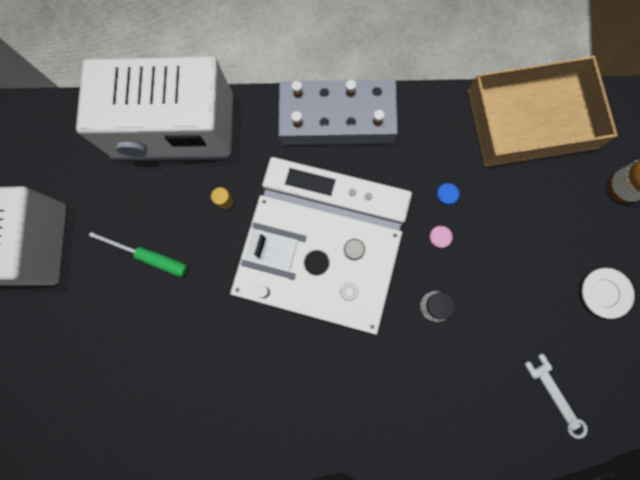

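View pics/side0.png

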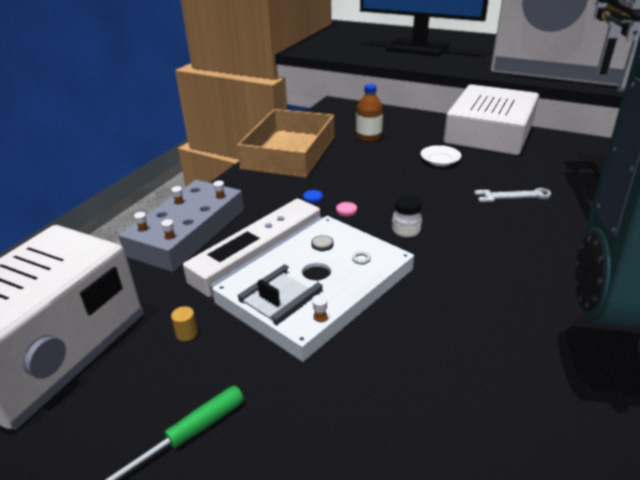

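The top view shows the grey pellet on the deck at about (354,249), the seat at (316,263), the tab at (260,246), the spacer at (348,291) and the vial at (261,291). The side view agrees. I'll refine the measurements and get the first move.

```bash
cat > h.py <<'E'
from bench import robot
import cv2,numpy as np
from scipy.spatial.transform import Rotation as Ro
def pose():
    o=robot.get_obs(); return np.array(o["tool_pos"]),Ro.from_euler('xyz',o["ee_rot"]).as_matrix(),o
def goto(p,yaw_deg):
    "shift mm + rotvec deg in tool axes to reach p, tool down with given yaw"
    t,R,o=pose()
    Rt=(Ro.from_euler('z',yaw_deg,degrees=True)*Ro.from_euler('x',-90,degrees=True)).as_matrix()
    return np.round(R.T@(np.array(p)-t)*1000,1), np.round(Ro.from_matrix(R.T@Rt).as_rotvec(degrees=True),1)
def snap(c,fn=None):
    t,R,o=pose(); s=robot.snapshot(c)
    if c=="wrist":
        T=np.eye(4);T[:3,:3]=R;T[:3,3]=t; s["world_from_camera"]=T@np.array(s["mount"])
    if fn: cv2.imwrite("pics/"+fn,s["color"])
    return s
def px2w(s,u,v,z):
    T=np.array(s["world_from_camera"]); d=T[:3,:3]@np.array([(u-s["cx"])/s["fx"],(v-s["cy"])/s["fy"],1.])
    return T[:3,3]+d*(z-T[2,3])/d[2]
def w2px(s,p):
    T=np.linalg.inv(s["world_from_camera"]); q=T[:3,:3]@np.array(p)+T[:3,3]
    return s["fx"]*q[0]/q[2]+s["cx"], s["fy"]*q[1]/q[2]+s["cy"]
E
python3 - <<'E'
from h import *
s=snap("wrist","w0.png"); print(np.round(s["mount"],3).tolist(),s["fx"])
s=snap("top"); im=s["color"]
z=cv2.resize(im[140:345,220:430],None,fx=3.8,fy=2.9*3.8/2.9,interpolation=cv2.INTER_CUBIC)[:600]
cv2.imwrite("pics/topz.png",cv2.resize(im[145:340,220:425],None,fx=3,fy=3,interpolation=cv2.INTER_CUBIC))
print(goto([.575,.02,.23],21.7))
E
```

```text
[[1.0, -0.0, 0.0, 0.001], [-0.0, -0.251, 0.968, -0.18], [-0.0, -0.968, -0.251, 0.072], [0.0, 0.0, 0.0, 1.0]] 417.22025449478224
(array([-341.9,  -24.6,  536.4]), array([  0. , -88.5,   0. ]))
```

View pics/topz.png

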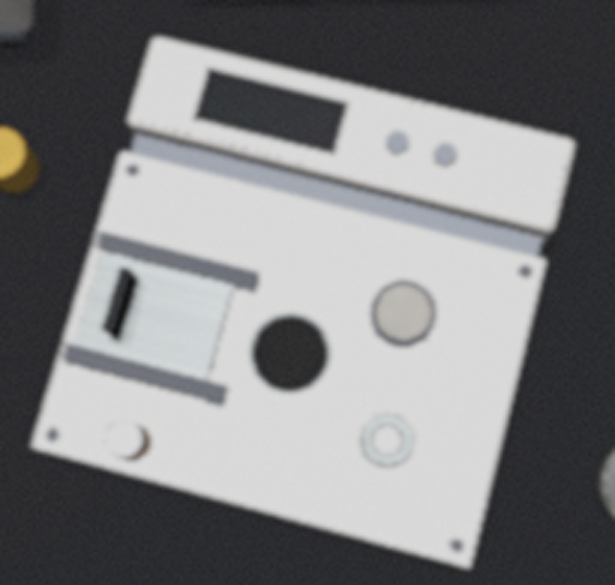

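The zoomed crop shows the deck corners at about (118,152), (548,258), (472,570) and (32,447), the pellet at (403,313) and the seat at (290,353). Next I move above the stage with the fingers shut.

```bash
python3 -m creep '[[-342,-25,536,0,-88.5,0,255],[-342,-25,536,0,-88.5,0,255],[-342,-25,536,0,-88.5,0,255],[-342,-25,536,0,-88.5,0,255],[-342,-25,536,0,-88.5,0,255]]'
python3 - <<'E'
from h import *
print(goto([.575,.02,.23],21.7))
s=snap("top")
P=[px2w(s,220+x/3,145+y/3,.03)[:2] for x,y in [(118,152),(548,258),(472,570),(32,447)]]
print(np.round(P,4).tolist(), np.mean(P,0))
for a,b in [(0,1),(3,2),(0,3),(1,2)]: d=P[b]-P[a]; print(np.hypot(*d),np.degrees(np.arctan2(d[1],d[0])))
print('pel',px2w(s,220+403/3,145+313/3,.038),'seat',px2w(s,220+290/3,145+353/3,.03))
E
```

```text
time: 1.62
tool_pos: [0.3933, -0.2458, 0.2181]
ee_rot: [-1.571, -0.001, -0.223]
wrist_force: [0.4, 0.5, 0.6]
width: 0.0473
(array([118.5, -11.9, 299.4]), array([  0. , -34.5,   0.1]))
[[0.7017, 0.1671], [0.6316, -0.0974], [0.4456, -0.0469], [0.5187, 0.2153]] [0.57438983 0.05952297]
0.27361368129378705 -104.8366345221605
0.2721502568278085 -105.5744081042166
0.18920244140984965 165.2416675809509
0.19271044082143746 164.79843313679464
pel [ 0.59718931 -0.00852268  0.038     ] seat [0.57453175 0.05978462 0.03      ]
```

```bash
python3 -m creep '[[118,-12,299,0,-34.5,0,255],[118,-12,299,0,-34.5,0,255],[118,-12,299,0,-34.5,0,255],[118,-12,299,0,-34.5,0,255],[118,-12,299,0,-34.5,0,255]]'
python3 - <<'E'
from h import *
s=snap("wrist","w1.png")
for n in ["seat","pellet_mid","tab","spacer","vial"]:
    print(n,[(round(d["p"],2),np.round(d["point"],3).tolist()) for d in robot.landmark_of(n,"wrist")][:3])
print(pose()[0])
E
```

```text
time: 2.3
tool_pos: [0.5709, 0.011, 0.2297]
ee_rot: [-1.572, -0.0, 0.373]
wrist_force: [0.3, 0.1, 1.1]
width: 0.0004
seat [(0.67, [0.577, 0.062, 0.027]), (0.31, [0.522, 0.004, 0.03])]
pellet_mid [(0.82, [0.602, -0.003, 0.032]), (0.55, [0.629, -0.169, 0.004])]
tab [(0.73, [0.606, 0.159, 0.053]), (0.37, [0.702, 0.238, -0.001])]
spacer [(0.6, [0.522, 0.004, 0.03])]
vial []
[0.56946263 0.00847736 0.22935017]
```

View pics/w1.png

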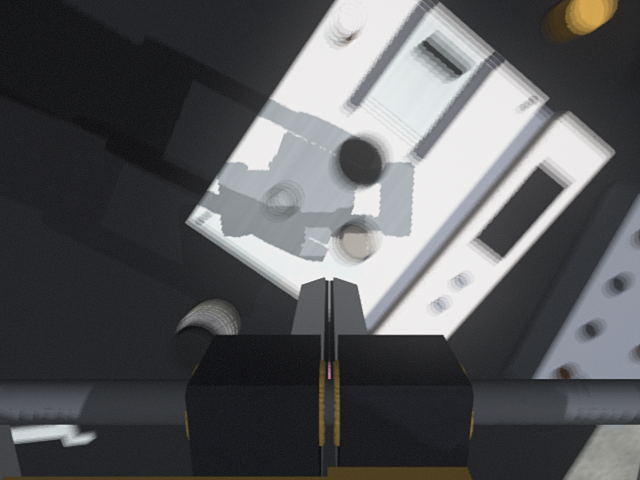

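The wrist view is motion-blurred: pellet about (353,240), seat about (360,160), fingertips about (330,285). I'll take it again now the arm has settled.

```bash
python3 -m creep '[[0,0,0,0,0,0,255],[0,0,0,0,0,0,255]]'
python3 - <<'E'
from h import *
s=snap("wrist","w2.png")
for n in ["seat","pellet_mid","tab","spacer"]:
    print(n,[(round(d["p"],2),np.round(d["point"],3).tolist()) for d in robot.landmark_of(n,"wrist")][:3])
for q in [(.5745,.0596,.03),(.599,-.006,.038)]: print(w2px(s,q))
import pickle; pickle.dump(s,open("s2.pkl","wb")); print(pose()[0])
E
```

```text
time: 2.85
tool_pos: [0.5695, 0.0083, 0.2298]
ee_rot: [-1.571, -0.001, 0.372]
wrist_force: [0.4, -0.6, 0.9]
width: 0.0008
seat [(0.91, [0.573, 0.061, 0.026])]
pellet_mid [(0.91, [0.598, -0.004, 0.031]), (0.59, [0.629, -0.17, 0.0])]
tab [(0.59, [0.604, 0.162, 0.052])]
spacer [(0.95, [0.521, 0.002, 0.029])]
(np.float64(355.2913038242532), np.float64(163.13600584159335))
(np.float64(353.56196580947454), np.float64(241.01876577612992))
[0.56977987 0.00915506 0.22952784]
```

View pics/w2.png

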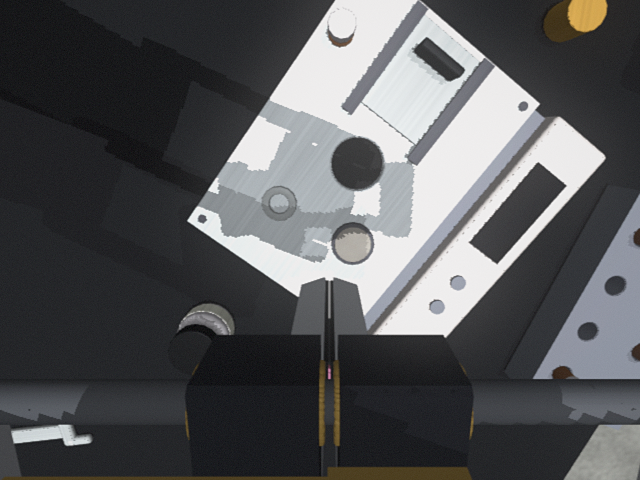

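Now sharp: pellet face centre (352,242), seat mouth (357,163), fingertip (330,282).

Run:
```python
from h import *
import pickle; s=pickle.load(open("s2.pkl","rb"))
p=px2w(s,352,242,.038); c=px2w(s,357.5,162.5,.03); print(p,c)
p[:2]=(p[:2]*2+[.5978,-.0075])/3; c=(c*2+[.5745,.0597,.03])/3
d=c[:2]-p[:2]; L=np.hypot(*d); d/=L; yaw=np.degrees(np.arctan2(d[1],d[0]))-90; print(p,c,L,yaw)
st=p[:2]-d*.044
print(st,goto([*st,.075],yaw), pose()[0])
```

```text
[ 0.59801174 -0.00738559  0.038     ] [0.57613171 0.06083754 0.03      ]
[ 0.59794116 -0.00742373  0.038     ] [0.5755878  0.06045836 0.03      ] 0.07146782693983893 18.226552795021334
[ 0.61170327 -0.04921613] (array([ 17.7, 154.5, -69.6]), array([0. , 3.2, 0. ])) [0.56977987 0.00915506 0.22952784]
```

```bash
python3 -m creep '[[18,60,-70,0,3,0,255],[18,120,-70,0,3,0,255],[18,154,-70,0,3,0,255],[18,154,-70,0,3,0,255],[18,154,-70,0,3,0,255]]'
python3 - <<'E'
from h import *
s=snap("wrist","w3.png");import pickle; pickle.dump(s,open("s3.pkl","wb"));t,R,o=pose(); print(t,o['wrist_force'])
print(goto([.6117,-.0492,.0335],18.2))
E
```

```text
time: 3.72
tool_pos: [0.6134, -0.0491, 0.0778]
ee_rot: [-1.572, -0.003, 0.322]
wrist_force: [0.6, 1.1, 0.6]
width: 0.0003
[ 0.61421543 -0.04914564  0.07911182] [ 0.4293329  -0.25971944  0.50667831]
(array([-2.6, 45.6,  0.9]), array([0.2, 0.2, 0.3]))
```

View pics/w3.png

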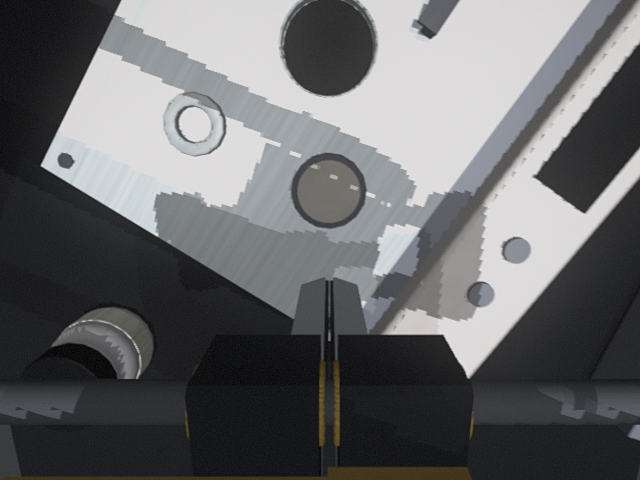

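Seat centre (328,47), pellet (329,190) and the closed fingers (330) line up in one column, so the push axis is good. Descending behind the pellet.

```bash
python3 -m creep '[[0,15,0,0,0,0,255],[0,30,0,0,0,0,255],[0,38,0,0,0,0,255],[0,42,0,0,0,0,255],[0,42,0,0,0,0,255]]'
python3 - <<'E'
from h import *
for i in range(4):
  s=snap("wrist","w4.png");t,R,o=pose(); print(t,o['wrist_force'])
E
```

```text
time: 4.4
tool_pos: [0.612, -0.0491, 0.0329]
ee_rot: [-1.57, 0.001, 0.321]
wrist_force: [-0.1, 0.1, 0.3]
width: 0.0007
[ 0.61230935 -0.04918945  0.03344341] [-0.43389261  0.91528112  0.32280489]
[ 0.61248165 -0.04922655  0.03374461] [-0.6080969   0.79560339 -0.31024024]
[ 0.61258038 -0.04924719  0.03387311] [0.64185845 0.37193794 0.19433708]
[ 0.61260986 -0.04926318  0.03394945] [ 0.38268836  0.2154614  -0.91629142]
```

View pics/w4.png

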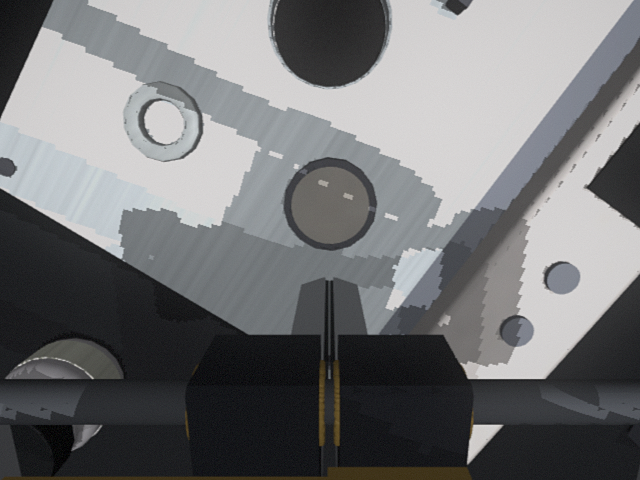

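Pellet (330,204), lower rim at row 249, fingertip at row 281, so the gap is about 14 mm and the axis is still aligned. Pushing gently.

```bash
python3 -m creep '[[0,1,4,0,0,0,255],[0,1,8,0,0,0,255],[0,1,11,0,0,0,255],[0,1,14,0,0,0,255],[0,1,17,0,0,0,255]]'; python3 -m creep '[[0,0,4,0,0,0,255],[0,0,8,0,0,0,255],[0,0,12,0,0,0,255],[0,0,16,0,0,0,255],[0,0,20,0,0,0,255]]'
python3 - <<'E'
from h import *
s=snap("wrist","w5.png");t,R,o=pose(); print(t,o['wrist_force'])
E
```

```text
time: 5.22
tool_pos: [0.6068, -0.0329, 0.0325]
ee_rot: [-1.571, -0.0, 0.321]
wrist_force: [0.4, 0.3, 0.0]
width: 0.0005
time: 5.85
tool_pos: [0.6004, -0.0138, 0.0324]
ee_rot: [-1.571, -0.0, 0.321]
wrist_force: [0.5, -0.8, 0.6]
width: 0.0003
[ 0.60026539 -0.01329587  0.03243135] [-0.30715725  0.4041278   0.09124544]
```

View pics/w5.png

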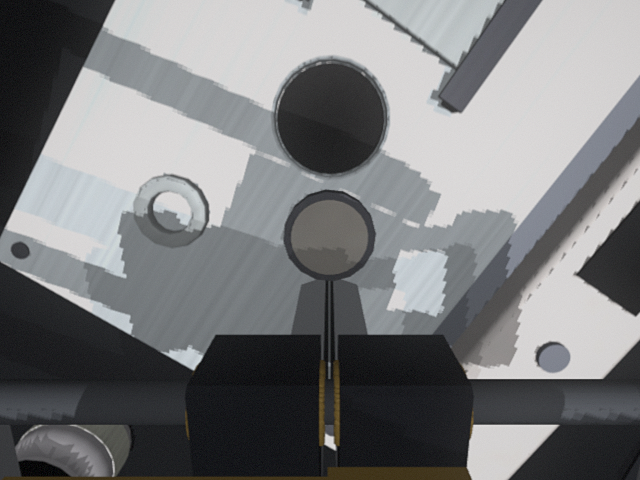

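Contact made. Pellet (330,235) and seat (331,116) are still in line, with about 50 mm to go.

```bash
python3 -m creep '[[0,0,4,0,0,0,255],[0,0,8,0,0,0,255],[0,0,12,0,0,0,255],[0,0,16,0,0,0,255],[0,0,20,0,0,0,255]]'; python3 -m creep '[[0,0,4,0,0,0,255],[0,0,7,0,0,0,255],[0,0,10,0,0,0,255],[0,0,13,0,0,0,255],[0,0,16,0,0,0,255]]'
python3 - <<'E'
from h import *
s=snap("wrist","w6.png");t,R,o=pose(); print(t,o['wrist_force'],np.hypot(*(t[:2]-[.5756,.0605])))
E
```

```text
time: 6.52
tool_pos: [0.5941, 0.0052, 0.0324]
ee_rot: [-1.571, -0.0, 0.321]
wrist_force: [0.3, -0.7, 0.7]
width: 0.0004
time: 7.15
tool_pos: [0.5891, 0.0202, 0.0324]
ee_rot: [-1.571, -0.0, 0.321]
wrist_force: [0.0, -0.7, 0.3]
width: 0.0004
[0.58901466 0.02060509 0.03243784] [ 0.22643479 -0.09815165 -0.0102206 ] 0.042089864516378805
```

View pics/w6.png

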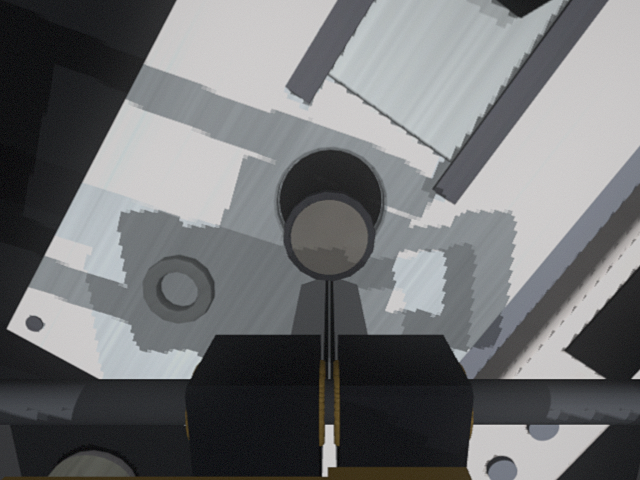

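Pellet (330,235) now overhangs the seat (332,203), with about 14 mm to go. I'll push on slowly.

```bash
python3 -m creep '[[0,0,3,0,0,0,255],[0,0,6,0,0,0,255],[0,0,8.5,0,0,0,255],[0,0,11,0,0,0,255],[0,0,13,0,0,0,255]]'
python3 - <<'E'
from h import *
s=snap("wrist","w7.png");t,R,o=pose(); print(t,o['wrist_force'],np.hypot(*(t[:2]-[.5756,.0605])))
E
```

```text
time: 7.82
tool_pos: [0.585, 0.0327, 0.0324]
ee_rot: [-1.571, 0.0, 0.321]
wrist_force: [0.7, -0.4, 0.3]
width: 0.0005
[0.58489327 0.03284732 0.03239404] [ 0.6010957   0.54569052 -0.11712588] 0.02917251286939325
```

View pics/w7.png

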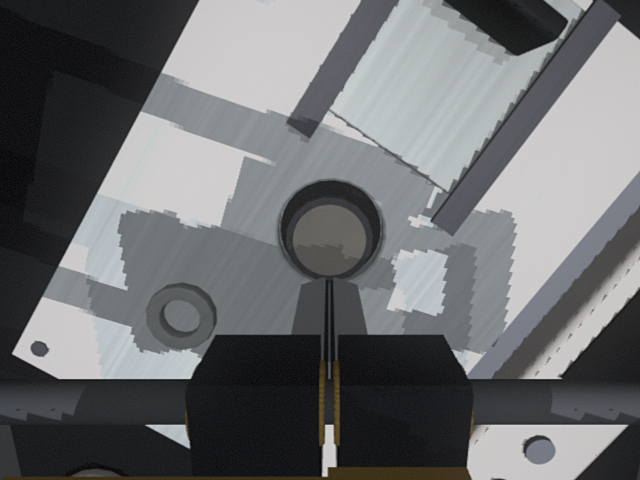

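The pellet (330,238) is within the seat ring (331,230), but I can't tell whether the rear rim is fully down. I'll nudge 2 mm more, back off, rise and look again.

```bash
python3 -m creep '[[0,0,1,0,0,0,255],[0,0,2,0,0,0,255],[0,0,2,0,0,0,255],[0,0,-8,0,0,0,255],[0,0,-8,0,0,0,255]]';python3 -m creep '[[0,-50,-20,0,0,0,255],[0,-80,-40,0,0,0,255],[0,-80,-40,0,0,0,255],[0,-80,-40,0,0,0,255]]'
python3 - <<'E'
from h import *
s=snap("wrist","w8.png")
print([w2px(s,(.5756,.0605,z)) for z in (.03,.029,.021)])
s2=snap("side","sd8.png");u,v=w2px(s2,(.5756,.0605,.03));u,v=int(u),int(v)
cv2.imwrite("pics/sd8z.png",cv2.resize(s2["color"][v-50:v+50,u-65:u+65],None,fx=6,fy=6,interpolation=cv2.INTER_CUBIC))
for c in ("wrist","side"): 
  for n in ["pellet_mid","seat","tab","vial","spacer"]: print(c,n,[(round(d["p"],2),np.round(d["point"],3).tolist()) for d in robot.landmark_of(n,c)][:3])
E
```

```text
time: 8.5
tool_pos: [0.5879, 0.0239, 0.0324]
ee_rot: [-1.571, -0.0, 0.32]
wrist_force: [-0.8, 0.9, -0.1]
width: 0.0002
time: 9.0
tool_pos: [0.5991, -0.0126, 0.1107]
ee_rot: [-1.569, 0.002, 0.321]
wrist_force: [-0.5, 1.1, -0.9]
width: 0.0004
[(np.float64(331.19954060449015), np.float64(125.35424629155347)), (np.float64(331.19437634598955), np.float64(125.38671790126047)), (np.float64(331.15444860383195), np.float64(125.63777389694349))]
wrist pellet_mid [(0.94, [0.576, 0.062, 0.022])]
wrist seat []
wrist tab []
wrist vial []
wrist spacer [(0.81, [0.521, 0.006, 0.028])]
side pellet_mid [(0.76, [0.575, 0.057, 0.024]), (0.69, [0.625, -0.17, 0.002]), (0.51, [0.709, -0.188, 0.006])]
side seat [(0.96, [0.58, 0.058, 0.031])]
side tab [(0.92, [0.601, 0.158, 0.054])]
side vial [(0.65, [0.525, 0.154, 0.027]), (0.62, [0.578, 0.057, 0.024]), (0.26, [0.574, 0.063, -0.0])]
side spacer [(0.61, [0.522, 0.001, 0.035])]
```

View pics/w8.png

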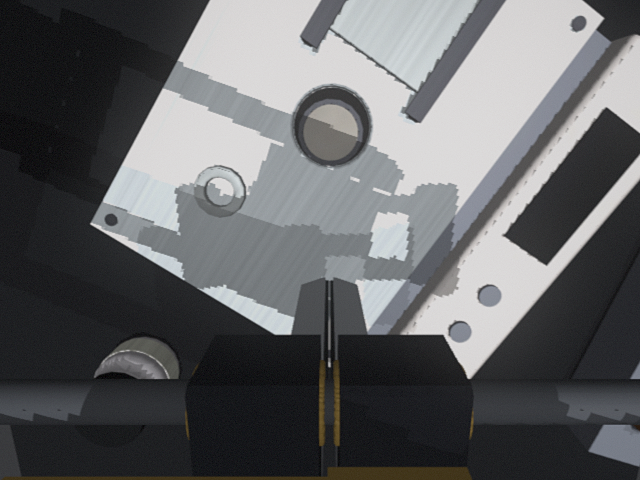

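View pics/sd8z.png

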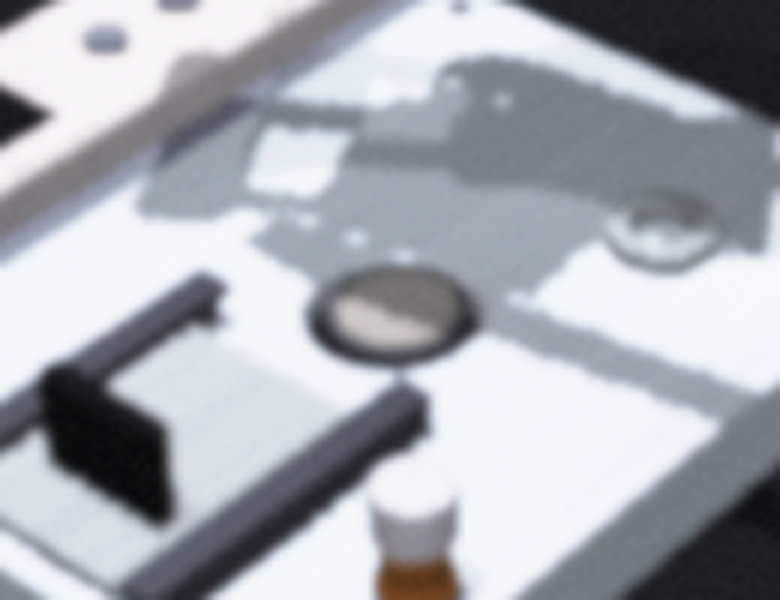

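The pellet is seated flat: face at (331,130) inside the mouth at (331,125), sunk evenly below the rim in the side view, and the networks put its centre at z 0.022–0.024. Next comes the shutter. I go over the tab to its far side with yaw -15°.

Run:
```python
from h import *
print(goto([.6095,.187,.125],-15),pose()[0])
```

```text
(array([ 72. , -12.6, 186.9]), array([ 0. , 33.4,  0. ])) [ 0.60018584 -0.0130492   0.11239535]
```

```bash
python3 -m creep '[[72,-13,187,0,33.4,0,255],[72,-13,187,0,33.4,0,255],[72,-13,187,0,33.4,0,255],[72,-13,187,0,33.4,0,255],[72,-13,187,0,33.4,0,255]]'
python3 - <<'E'
from h import *
robot.snapshot("side");robot.snapshot("side");robot.snapshot("side")
s=snap("side","sd9.png");t,R,o=pose(); print(t,o['ee_rot'])
u,v=w2px(s,(.6,.15,.06));u,v=int(u),int(v)
cv2.imwrite("pics/sd9z.png",cv2.resize(s["color"][v-80:v+80,u-100:u+100],None,fx=3.7,fy=3.7,interpolation=cv2.INTER_CUBIC))
st=snap("top","t9.png")
cv2.imwrite("pics/t9z.png",cv2.resize(st["color"][145:340,220:425],None,fx=3,fy=3,interpolation=cv2.INTER_CUBIC))
print(goto([.6095,.187,.05],-15))
for c in ("side","top"): print([(round(d["p"],2),np.round(d["point"],3).tolist()) for d in robot.landmark_of("tab",c)][:3])
E
```

```text
time: 10.22
tool_pos: [0.6093, 0.1888, 0.1255]
ee_rot: [-1.571, -0.0, -0.258]
wrist_force: [0.3, 0.3, 0.4]
width: 0.0003
[0.60953474 0.18553807 0.12526252] [-1.57149236e+00  8.45178041e-05 -2.62916672e-01]
(array([-0.5, 75.3,  1.5]), array([ 0. , -0.1, -0. ]))
[(0.76, [0.603, 0.162, 0.053])]
[(0.79, [0.605, 0.158, 0.055]), (0.28, [0.574, 0.062, 0.03]), (0.26, [0.582, 0.062, 0.027])]
```

View pics/sd9z.png

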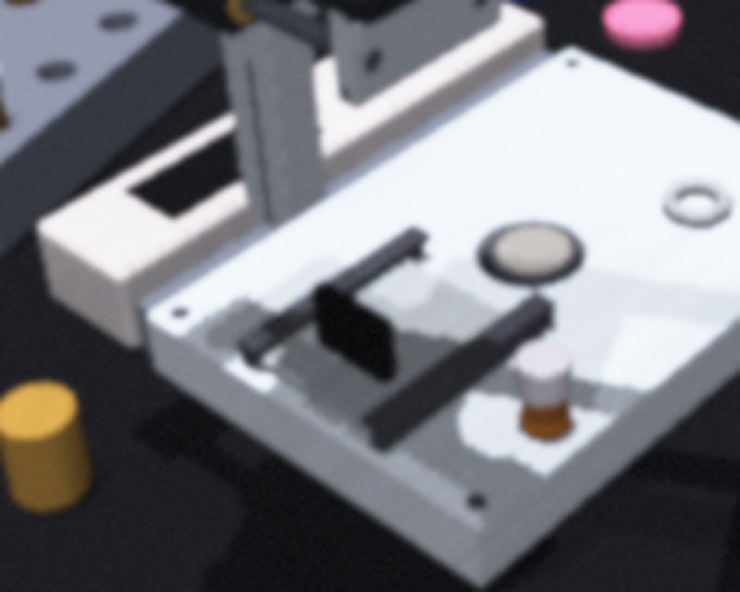

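View pics/t9z.png

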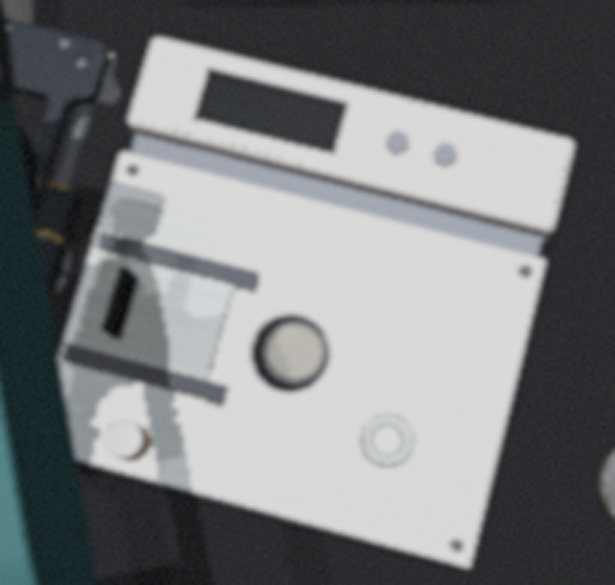

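The tab (side crop about (355,335)) is clear in front of the fingertips, which are high behind it. The pellet shows flat and centred in the seat. Lowering behind the tab.

```bash
python3 -m creep '[[0,30,2,0,0,0,255],[0,55,2,0,0,0,255],[0,70,2,0,0,0,255],[0,75,2,0,0,0,255],[0,75,2,0,0,0,255]]'
python3 - <<'E'
from h import *
s=snap("side","sd10.png");t,R,o=pose(); print(t,o['wrist_force'])
u,v=w2px(s,(.6,.15,.06));u,v=int(u),int(v)
cv2.imwrite("pics/sd10z.png",cv2.resize(s["color"][v-80:v+80,u-100:u+100],None,fx=3.7,fy=3.7,interpolation=cv2.INTER_CUBIC))
E
```

```text
time: 11.2
tool_pos: [0.6103, 0.1889, 0.0508]
ee_rot: [-1.571, -0.001, -0.262]
wrist_force: [-0.4, -0.3, 0.4]
width: 0.0004
[0.61065978 0.18899799 0.05143437] [ 0.00106339 -0.69610706 -0.32173072]
```

View pics/sd10z.png

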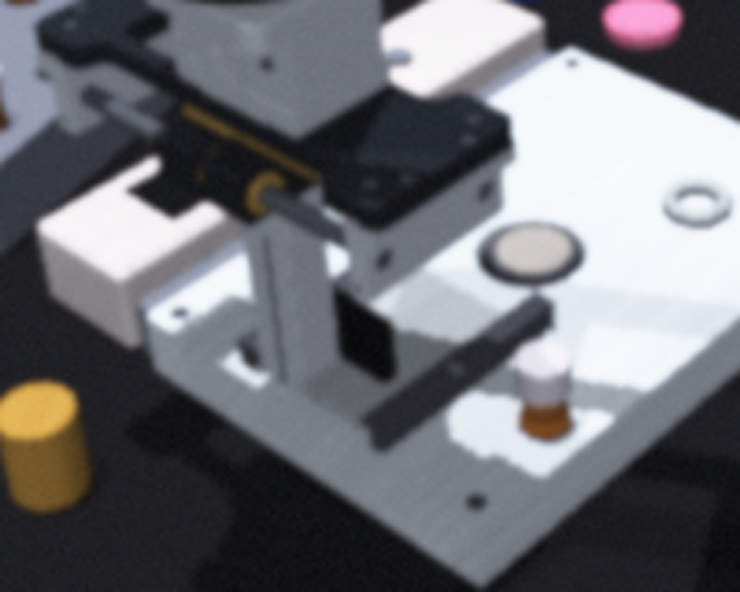

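```bash
python3 -m creep '[[0,0,-6,0,0,0,255],[0,0,-11,0,0,0,255],[0,0,-16,0,0,0,255],[0,0,-22,0,0,0,255],[0,0,-28,0,0,0,255]]'; python3 -m creep '[[0,0,-6,0,0,0,255],[0,0,-12,0,0,0,255],[0,0,-18,0,0,0,255],[0,0,-24,0,0,0,255],[0,0,-30,0,0,0,255]]'
python3 - <<'E'
from h import *
s=snap("side","sd11.png");t,R,o=pose(); print(t,o['wrist_force'])
u,v=w2px(s,(.58,.1,.06));u,v=int(u),int(v)
cv2.imwrite("pics/sd11z.png",cv2.resize(s["color"][v-80:v+80,u-100:u+100],None,fx=3.7,fy=3.7,interpolation=cv2.INTER_CUBIC))
E
```

```text
time: 11.88
tool_pos: [0.6029, 0.162, 0.0508]
ee_rot: [-1.57, -0.001, -0.262]
wrist_force: [0.7, 2.2, 0.7]
width: 0.0007
time: 12.5
tool_pos: [0.5949, 0.1326, 0.0504]
ee_rot: [-1.571, -0.0, -0.262]
wrist_force: [0.3, 2.0, 2.4]
width: 0.0006
[0.59468961 0.13176773 0.05035269] [0.56007127 0.25531787 1.31869574]
```

View pics/sd11z.png

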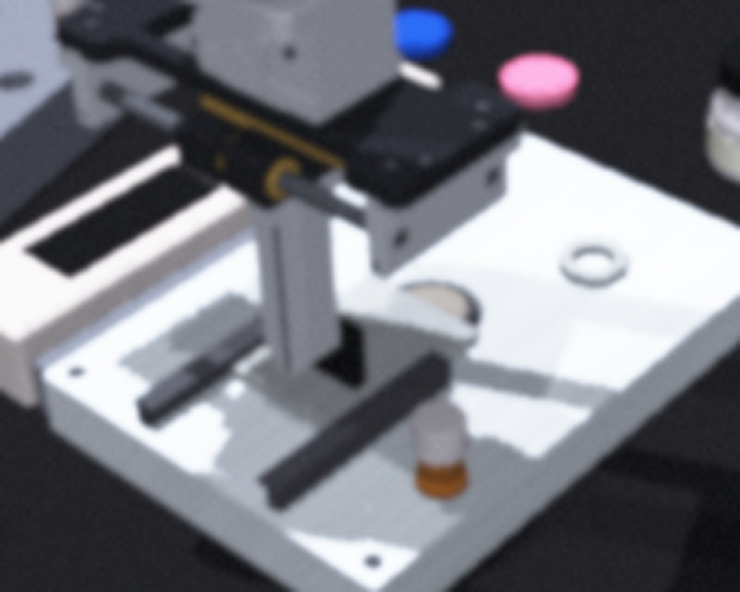

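The plate is sliding over the seat, with tab contact at about (350,350) in the crop. I'll push on, then slow near the stop.

```bash
python3 -m creep '[[0,0,-5,0,0,0,255],[0,0,-10,0,0,0,255],[0,0,-14,0,0,0,255],[0,0,-18,0,0,0,255],[0,0,-21,0,0,0,255]]'; python3 -m creep '[[0,0,-2,0,0,0,255],[0,0,-4,0,0,0,255],[0,0,-6,0,0,0,255]]'; python3 -m creep '[[0,0,-2,0,0,0,255],[0,0,-3,0,0,0,255]]'
```

```text
time: 13.18
tool_pos: [0.5894, 0.1124, 0.0503]
ee_rot: [-1.571, 0.0, -0.262]
wrist_force: [0.0, 2.7, 0.6]
width: 0.0003
time: 13.55
tool_pos: [0.5878, 0.1068, 0.0503]
ee_rot: [-1.571, 0.0, -0.262]
wrist_force: [0.1, 1.2, 0.6]
width: 0.0003
time: 13.8
tool_pos: [0.587, 0.1039, 0.0503]
ee_rot: [-1.571, 0.0, -0.262]
wrist_force: [0.4, 1.3, -0.3]
width: 0.0003
```

```bash
python3 -m creep '[[0,0,-1.5,0,0,0,255],[0,0,-3,0,0,0,255]]'; python3 -m creep '[[0,0,-1,0,0,0,255],[0,0,-2,0,0,0,255]]'; python3 -m creep '[[0,0,-1,0,0,0,255],[0,0,-2,0,0,0,255]]'
```

```text
time: 14.05
tool_pos: [0.5866, 0.1025, 0.0504]
ee_rot: [-1.568, 0.0, -0.262]
wrist_force: [1.2, 6.2, -0.9]
width: 0.0007
time: 14.3
tool_pos: [0.5867, 0.1025, 0.0504]
ee_rot: [-1.564, -0.0, -0.261]
wrist_force: [2.9, 10.9, -1.7]
width: 0.0
time: 14.55
tool_pos: [0.5866, 0.1024, 0.0505]
ee_rot: [-1.56, -0.001, -0.26]
wrist_force: [2.5, 14.3, -2.8]
width: 0.0004
```

The tip stopped while the force rose from 1.3 to 14 N, so this is the shutter's stop, about where predicted. I'll back off, rise and check.

```bash
python3 -m creep '[[0,0,4,0,0,0,255],[0,0,15,0,0,0,255],[0,0,20,0,0,0,255],[0,0,20,0,0,0,255]]'; python3 -m creep '[[0,-50,0,0,0,0,255],[0,-100,0,0,0,0,255],[0,-130,60,0,0,0,255],[0,-130,100,0,0,0,255],[0,-130,100,0,0,0,255]]'
python3 - <<'E'
from h import *
for i in range(4): robot.snapshot("side")
s=snap("side","sd12.png");t,R,o=pose(); print(t,o['wrist_force'],o['time'])
u,v=w2px(s,(.58,.08,.05));u,v=int(u),int(v)
cv2.imwrite("pics/sd12z.png",cv2.resize(s["color"][v-80:v+80,u-100:u+100],None,fx=3.7,fy=3.7,interpolation=cv2.INTER_CUBIC))
st=snap("top","t12.png")
cv2.imwrite("pics/t12z.png",cv2.resize(st["color"][145:340,220:425],None,fx=3,fy=3,interpolation=cv2.INTER_CUBIC))
for c in ("side","top"):
  for n in ("tab","spacer","vial","jar","weight"):
    r=[(round(d["p"],2),np.round(d["point"],3).tolist()) for d in robot.landmark_of(n,c)][:2]; print(c,n,r)
    if n=="tab" and r: q=np.array(r[0][1][:2])-[.5756,.0605]; print('tab stage y',q@[.259,.966])
E
```

```text
time: 15.05
tool_pos: [0.5906, 0.1165, 0.0503]
ee_rot: [-1.572, -0.0, -0.261]
wrist_force: [-0.4, -0.8, -0.9]
width: 0.0007
time: 15.68
tool_pos: [0.6167, 0.2154, 0.1805]
ee_rot: [-1.571, -0.001, -0.258]
wrist_force: [0.8, 0.5, -0.2]
width: 0.0003
[0.61616882 0.21162751 0.17990466] [-0.13394092 -0.0980864  -0.16313705] 15.925
side tab [(0.9, [0.582, 0.091, 0.054])]
tab stage y 0.031120599999999988
side spacer [(0.52, [0.522, -0.001, 0.031])]
side vial [(0.74, [0.524, 0.153, 0.026])]
side jar [(0.61, [0.498, -0.157, 0.003])]
side weight [(0.57, [0.695, 0.237, 0.001])]
top tab [(0.88, [0.587, 0.088, 0.053])]
tab stage y 0.029517599999999988
top spacer [(0.71, [0.521, 0.002, 0.029])]
top vial [(0.59, [0.521, 0.155, 0.028])]
top jar [(0.9, [0.496, -0.149, -0.001])]
top weight [(0.7, [0.704, 0.237, -0.0])]
```

View pics/sd12z.png

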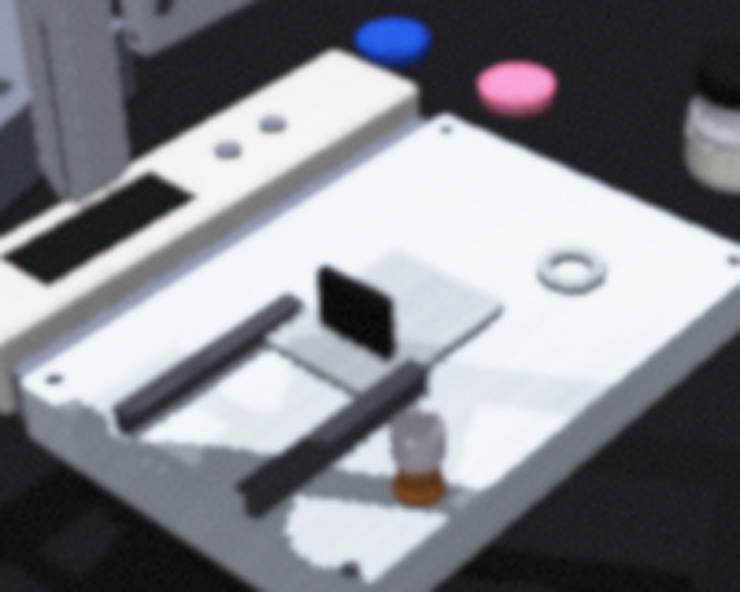

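View pics/t12z.png

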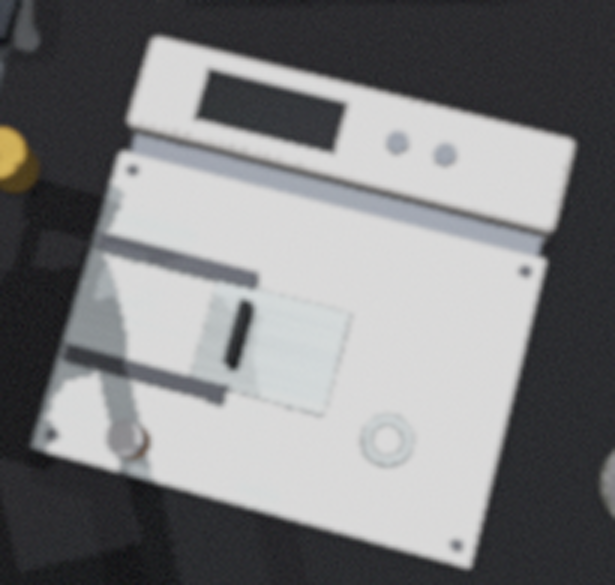

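Both views show the plate lying flat over the seat, the tab at about (240,335) in the top crop, and the spacer and vial where they were. The arm is clear, so I'm handing the job in.

```bash
python3 -m creep '[[0,0,0,0,0,0,255],[0,0,0,0,0,0,255]]'; python3 -c "
from bench import robot
print(robot.close_job())"
```

```text
time: 16.73
tool_pos: [0.6164, 0.2132, 0.1804]
ee_rot: [-1.571, -0.0, -0.262]
wrist_force: [0.3, -0.4, -0.7]
width: 0.0004
the job is handed in; nothing more can be done
None
```

I pushed the pellet into the seat with closed fingertips and slid the shutter closed by its tab. I handed the job in at about 17 s, with the arm clear; no verdict was reported.

- **Pellet:** before the shutter covered it, the wrist, side and top views showed it flat and sunk in the seat. The detectors put its centre at z 0.022–0.024 and within about 4 mm of the seat centre, which is their accuracy limit. After closing it is hidden, so I could not check it again.
- **Push force:** wrist force stayed around 1 N while pushing the pellet.
- **Shutter:** it was pushed until the tip stopped and the force rose to about 14 N. The tab then stood about 30 mm from the seat along the slide, and the plate covers the seat. The joint value itself cannot be read.
- **Other objects:** the spacer, vial, jar and weight were detected within about 6 mm of their first positions, which is close to detector noise. Nothing looked moved or tipped, and no check failed.

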